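# Slide the pepper mill home into the cruet rack

## Task

Put the tall wooden pepper mill away by pushing it: with the fingertips low on its body, slide it gently across the worktop, upright all the way, into the free bay of the low wooden cruet rack, until it stands on the round blue felt pad there. Do not lift, tip, squeeze or ram the mill, and leave the salt shaker in the other bay and everything else on the worktop where they are. Finish with the hand clear.

Things in the scene. Friction and masses are not known exactly. Their poses are not given: they have to be found in the camera images.
- pepper_mill: tall turned wooden pepper mill, round, loose, 150 mm high, foot (widest part) 58 mm in diameter, head 50 mm in diameter 109 to 139 mm up; 0.15 to 0.31 kg. Origin: centre of its underside, z up. Stands to the left of the rack. Pushed below 25 mm above the worktop it slides, pushed high it tips. Lean the hand back so that only fingertips, pointing forward and down, meet it: a hand straight above hits its head.
- cruet_rack: low dark wooden rack fixed on the worktop, no floor, 2 bays. Origin: on the worktop midway between the bay centres (y = +-49 mm); +x leads into the bays, to the robot's right (world -y, turned up to 0.25 rad), z up. Back board's front at x = 33 mm, 212 mm wide, 62 mm high, brass rail to 77 mm. Walls at y = -98, 0, 98 mm, 12 mm thick, 30 mm high, run from the board to x = -13 mm; each bay is 86 mm wide inside.
- felt_pad: thin flat round blue felt pad, 70 mm in diameter, under 1 mm thick (no step to climb), marking the free bay: the one nearer the robot or the farther. Origin: its centre, which is that bay's centre, on the worktop. A mill centred on it stands 4 mm off the back board.
- salt_shaker: salt shaker, clear glass with grey contents and grey domed cap, 44 mm in diameter, 90 mm high, loose, standing in the other bay of the rack. Origin: centre of its underside. Leave it.
- tin: red food tin, 75 mm in diameter, 58 mm high, loose, at the back beyond the work. Origin: centre of its underside. Leave it.
- spice_jar: slim glass spice jar with a dark lid, 41 mm in diameter, 105 mm high, loose, at the back beyond the work. Origin: centre of its underside. Leave it.
- garlic: garlic bulb, 60 mm across, 59 mm high, loose, at the back beyond the work. Origin: centre of its underside. Leave it.
- mug: cream mug with a green band, 84 mm in diameter, 120 mm with its handle, 91 mm high, loose, left of the mill. Origin: centre of its underside. Leave it.

How it is judged (in metres and radians):
At the end, for the whole second after the job is handed in: The pepper mill stands upright and still on the felt pad in the free bay, its centre within 16 mm of the pad's centre; the salt shaker is within 12 mm, and the tin, spice jar, garlic and mug within 20 mm, of where they were (horizontal distance between pepper_mill and felt_pad below 0.016 m and angle between pepper_mill's own z axis and vertical below 0.05 rad and height (world z) of pepper_mill below 0.004 m and linear speed of pepper_mill below 0.01 m/s and distance of salt_shaker from where it was at the start of the episode below 0.012 m and distance of each of tin, spice_jar, garlic, mug from where it was at the start of the episode below 0.02 m); the robot touches nothing.
It fails at once if the pepper mill tips (leans more than 0.2 rad) (angle between pepper_mill's own z axis and vertical above 0.2 rad).
It fails at once if the pepper mill is lifted (its underside's centre more than 7 mm up) (height (world z) of pepper_mill above 0.007 m).
It fails at once if the pepper mill is squeezed or rammed (more than 20 N from the fingers) (contact force between pepper_mill and the fingers above 20 N).
It fails at once if the salt shaker is moved more than 12 mm (distance of salt_shaker from where it was at the start of the episode above 0.012 m).
It fails at once if another thing on the worktop is moved more than 20 mm (distance of any of tin, spice_jar, garlic, mug from where it was at the start of the episode above 0.02 m).
It also fails if it takes over 54 s, if anything falls off the work surface, if the arm or the gripper's body presses on something with over 40 N, if the wrist force passes 120 N, or if a joint passes its speed limit or range.

## Robot

A 6-joint arm with a two-finger parallel gripper is mounted at the origin on a cart in front of the work surface, level with it; the furniture and walls round the work are solid. World frame = base frame: x ahead of the robot, y to its left, z up, the work surface at z = 0. Lengths are in m, angles in degrees, forces in N, time in s.
With the tool pointing down it reaches from about 0.275 to 0.725 m from the base axis. Payload 15.9 kg.
Tool frame: the origin (TCP) lies midway between the tips of the shut fingers; the grasp point (between the pads) lies 19 mm behind it; z points along the fingers, y is the line along which they close (so a half turn about z gives the same grasp; the last joint's range is limited). The gripper opens to 85 mm and grips with 20 to 120 N. Pads are 22 mm wide; open, the fingers measure 114 mm over their backs; the gripper's body (76 mm by 85 mm) begins 54 mm behind the grasp point. The pads swing forward as they close: fully open they stand 13 mm farther back than shut.
Start: joints at [-70.588, 12.198, -1.971, 75.831, 0, 90], TCP at [0.166, -0.472, 0.231] pointing down, gripper open.
Joint ranges: [-170.91, 170.91], [-42.67, 98.43], [-65.05, 77.54], [-120.47, 116.71], [-90, 82.35], [-180, 180]. Speed limits (degrees/s): [108.29, 108.29, 136.94, 147.25, 180, 180].

## Interface

Orientations are given as [roll, pitch, yaw] about the fixed x, y, z axes, in that order (R = Rz(yaw) Ry(pitch) Rx(roll)).
In Python, from cell import * gives the robot as it stands.
- The arm moves only by the tool carry_out, never from a script. Its argument "moves" is one flat list of numbers, 4 for each row, row after row: the shift along the tool's x, y, z in cm, then the turn about the tool's z in degrees. A call has 1 to 20 rows; each row is the pose to reach, as a shift and turn from the pose commanded when the call began, along the tool's axes at that moment; what a row does not reach only later rows make up. A row lasts 1/8 s, in which the tool goes at most 62.5 mm and 10.7 degrees, less where a joint would pass 70% of its speed; a pose out of reach is approached as far as the arm can. A call with a gripper value outside its range is refused whole. "hand" is the finger opening in cm, from 0 to 8.54, set as the call begins (left out, the last holds). The fingers move at their own pace and stop on an object; "force" is the grip in N (left out, the last holds). Time passes only in rows, so rows that repeat a pose let the fingers close. It gives the time, the measured TCP pose, the force, the opening and the grip force at its end, in the units of the state.
- observe(): the state, without advancing time (a new reading comes with each control period).
- camera(name): name is "side" or "top"; returns (picture, depth): 384x512x3 uint8, blue, green, red; 384x512 float32, m along the optical axis (not along the pixel's ray), 0 where there is no reading.
- camera_params(name): a dict with "intrinsics" (3x3 intrinsics, pixels), "pose" (4x4, takes a point from camera to world coordinates). Camera axes: x right, y up, looking along -z (the intrinsics and any distortion apply to the point x, -y, -z); pixel columns grow to the right and rows downward; lengths in m; the calibration is good to about 2 mm. A picture is of the moment at which its call begins. camera_params takes no time and is no camera call.
- job_done(): hands the job in; it is judged then, once.
The state is a dict: "time": time; "qpos": joint angles; "dq": joint speeds; "joint_efforts": joint torques, N m; "tool_pos": TCP position; "tcp_rot": TCP orientation; "force": force on the tool from outside, world axes, zero at the start; "torque": the same for the moment, N m; "opening": finger opening in m; "finger_force": force on a finger pad.
Only numpy, scipy, OpenCV 4.12 (cv2) and the standard library are available. Lean on these libraries where they do the work, as an engineer would, in place of code of your own. Each camera call takes 0.05 s, during which the arm holds its last target. There are 200 camera calls.

## Working session

There is one attempt and no reset: what is moved stays moved. The work goes in short steps, Python scripts to look and compute and a tool call to move; the robot and the scene stay as the last step left them, time stands still between calls to the robot, and variables do not carry over. Pictures are saved under pics/ and viewed, at most 10 in all, crops included, and the job is handed in when it is done.

Besides the shell and the picture viewer there is one more tool, called after "Request:" in YAML: its name, and indented under it one key for each argument. carry_out: Moves the arm, as the interface text tells. Its arguments: {"type":"object","properties":{"moves":{"type":"array"},"hand":{"type":"number"},"force":{"type":"number"}},"required":["moves"]}

```bash
ls; mkdir -p pics; python3 - <<'E'
from cell import *
import cv2,numpy as np
s=observe();print(s['time'],s['tool_pos'],s['tcp_rot'],s['opening'])
for n in("side","top"):
    p,d=camera(n);cv2.imwrite(f"pics/{n}0.png",p);np.save(f"{n}0.npy",d)
    c=camera_params(n);print(n,c)
E
```

```text
pics
0.0 [ 0.16607318 -0.47124929  0.2308075 ] [-1.79933999e+02 -1.58730976e-03  1.94108661e+01] 0.0854024137509644
side {'intrinsics': array([[428.50891379,   0.        , 255.16251938],
       [  0.        , 428.50891379, 192.58731586],
       [  0.        ,   0.        ,   1.        ]]), 'pose': array([[ 0.99753895,  0.04728108, -0.05177387,  0.57731212],
       [-0.0663448 ,  0.39765372, -0.91513381, -0.77052014],
       [-0.02268044,  0.91631655,  0.39981193,  0.46274412],
       [ 0.        ,  0.        ,  0.        ,  1.        ]])}
top {'intrinsics': array([[362.42184975,   0.        , 254.16465611],
       [  0.        , 362.42184975, 188.82208092],
       [  0.        ,   0.        ,   1.        ]]), 'pose': array([[ 0.02534448,  0.99106293, -0.13096537,  0.52536587],
       [-0.99963887,  0.02629563,  0.00553807,  0.22226988],
       [ 0.00893239,  0.13077771,  0.99137148,  1.02354071],
       [ 0.        ,  0.        ,  0.        ,  1.        ]])}
```

View pics/top0.png

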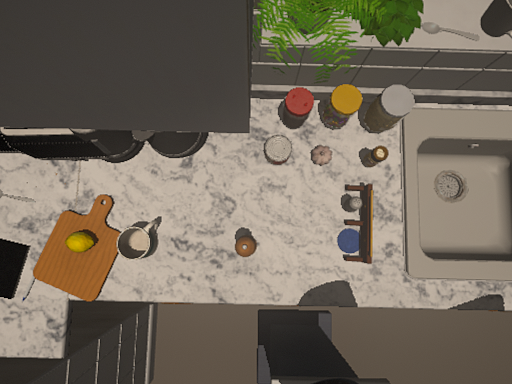

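View pics/side0.png

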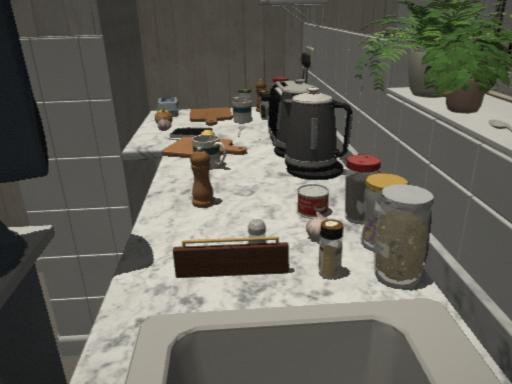

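The top view shows the mill head at about (246,245). The blue pad is at (348,241), in the bay nearer the robot, and the salt shaker is at (355,203). The mug is at (135,242). In the side view the mill's foot is at about (203,200) and the rack's back board spans (175–288, 245–275). Next I turn these pixels into positions.

```bash
cat > h.py <<'E'
import cv2,numpy as np
from cell import *
def grid(n):
    c=camera_params(n);return c['intrinsics'],c['pose']
def cloud(n,d):
    K,T=grid(n);v,u=np.mgrid[:384,:512]
    P=np.stack([(u-K[0,2])/K[0,0]*d,-(v-K[1,2])/K[1,1]*d,-d],-1)
    return P@T[:3,:3].T+T[:3,3]
def ray(n,u,v,z):
    K,T=grid(n);r=T[:3,:3]@np.array([(u-K[0,2])/K[0,0],-(v-K[1,2])/K[1,1],-1]);o=T[:3,3]
    return o+r*(z-o[2])/r[2]
def circ(P):
    A=np.c_[2*P[:,:2],np.ones(len(P))];s=np.linalg.lstsq(A,(P[:,:2]**2).sum(1),rcond=None)[0]
    return s[:2],np.sqrt(s[2]+s[:2]@s[:2])
def pad(p):
    h=cv2.cvtColor(p,cv2.COLOR_BGR2HSV);m=cv2.inRange(h,(105,90,50),(125,255,255));m[:200]=0;m[:,:300]=0
    c=max(cv2.findContours(m,0,1)[0],key=cv2.contourArea);return c
def mill(p,box,n,z):
    x0,x1,y0,y1=box;h=cv2.cvtColor(p,cv2.COLOR_BGR2HSV);m=cv2.inRange(h,(3,100,30),(18,255,255))
    k=np.zeros_like(m);k[y0:y1,x0:x1]=m[y0:y1,x0:x1]
    return max(cv2.findContours(k,0,1)[0],key=cv2.contourArea)
E
python3 - <<'E'
from h import *
pt=cv2.imread("pics/top0.png");ps=cv2.imread("pics/side0.png")
C=cloud("top",np.load("top0.npy"));S=cloud("side",np.load("side0.npy"))
c=pad(pt);e=cv2.fitEllipse(c);print("pad",e,ray("top",*e[0],0))
c=mill(pt,(225,270,225,265),"top",0);e=cv2.minEnclosingCircle(c);print("mill top px",e,ray("top",*e[0],.13))
b=C[225:265,225:270].reshape(-1,3);print("zmax",b[:,2].max(),b[b[:,2]>.14].mean(0),b[b[:,2]>.11].mean(0))
c=mill(ps,(180,225,140,215),"side",0);x,y,w,h=cv2.boundingRect(c);print("side",x,y,w,h,ray("side",x+w/2,y+h,0))
b=S[140:215,180:225].reshape(-1,3)
for lo,hi in((.003,.02),(.112,.135)):
    q=b[(b[:,2]>lo)&(b[:,2]<hi)&(b[:,1]>-.1)&(b[:,1]<.3)];print(lo,len(q),q.mean(0),circ(q))
b=C[180:268,335:380].reshape(-1,3);q=b[(b[:,2]>.055)&(b[:,2]<.085)&(b[:,1]<-.065)]
print("board",len(q),q.min(0),q.max(0),q.mean(0),cv2.fitLine(q[:,:2].astype(np.float32),cv2.DIST_HUBER,0,.01,.01).ravel())
q=b[(b[:,2]>.084)];print('salt?',len(q),q.mean(0) if len(q) else 0)
b=C[220:265,110:165].reshape(-1,3);q=b[b[:,2]>.07];print("mug",q.min(0),q.max(0))
E
```

```text
pad ((348.0464172363281, 240.69696044921875), (20.217836380004883, 23.637863159179688), 174.7291717529297) [ 0.52097406 -0.05017459  0.        ]
mill top px ((245.38372802734375, 246.05813598632812), 10.43758773803711) [0.50227008 0.23509503 0.13      ]
zmax 1.0235407136949408 [0.50695622 0.23327919 0.29182888] [0.50284268 0.23619764 0.149456  ]
side 180 140 34 67 [0.48508362 0.21520654 0.        ]
0.003 159 [0.50262833 0.21482396 0.01176055] (array([0.50503358, 0.21745713]), np.float64(0.020219317774196274))
0.112 189 [0.50127344 0.22075533 0.12477503] (array([0.50051172, 0.23438356]), np.float64(0.020145922487994794))
board 472 [ 0.464822   -0.09992647  0.05520423] [ 0.67402717 -0.06582887  0.08169577] [ 0.56911723 -0.08933929  0.06625369] [ 0.9997226  -0.02355241  0.54383624 -0.08901573]
salt? 103 [6.04262088e-01 4.53424903e-04 2.60120817e-01]
mug [0.46149478 0.22226988 0.07008046] [0.56214798 0.56241857 1.02354071]
```

Estimates: mill at about (0.502, 0.235), pad at (0.521, −0.050), rack turned about −1.4°. The rack's board centre and width agree with the pad position. The moves can't lean the tool directly, so I'll bring the hand to the far side of the mill at a safe height. There I'll look at the finger geometry, because the outer back of an open finger stands well outside the gripper body.

Request:
carry_out:
  moves: [3.2, -3.7, 0, 1, 6.4, -7.3, 0, 2, 9.6, -11, 0, 3, 12.8, -14.6, 0, 4, 16, -18.3, 0, 5, 19.2, -21.9, 0, 6, 22.4, -25.6, 0, 7, 25.6, -29.2, 0, 8, 28.8, -32.9, 0, 9, 32, -36.5, 0, 10, 35.2, -40.2, 0, 11, 38.4, -43.8, 0, 12, 41.6, -47.5, 0, 13, 44.8, -51.1, 0, 14, 48, -54.8, 0, 15, 51.2, -58.4, 0, 15.6, 54.6, -62, 0, 15.6, 58.1, -65.6, 0, 15.6, 58.1, -65.6, 0, 15.6, 58.1, -65.6, 0, 15.6]
  hand: 8.54

```text
time: 2.6
tool_pos: [0.5066, 0.0946, 0.2313]
tcp_rot: [-177.1, 0.1, 8.9]
force: [0.6, -0.8, 0.5]
opening: 0.0853
finger_force: 0.0
```

Request:
carry_out:
  moves: [0, 0, 0, 0, 0, 0, 0, 0]

```text
time: 2.85
tool_pos: [0.5057, 0.0945, 0.2314]
tcp_rot: [-177.1, 0.1, 8.9]
force: [0.1, 0.8, 0.0]
opening: 0.0857
finger_force: 0.0
```

```bash
python3 - <<'E'
from h import *
s=observe();print(s['time'],s['qpos'],s['tool_pos'],s['tcp_rot'])
p,d=camera("side");cv2.imwrite("pics/side1.png",cv2.resize(p[:330,90:350],None,fx=2,fy=1.8))
E
```

```text
2.85 [  8.80182038  14.02224688   0.3194977   76.43258883   2.91192413
 179.94333911] [0.50571683 0.09452934 0.2314412 ] [-1.77087944e+02  1.32459528e-01  8.85840826e+00]
```

View pics/side1.png

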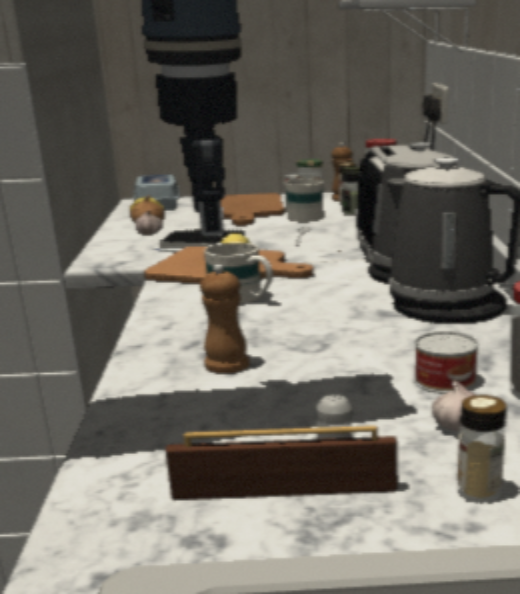

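The side view shows the hand hanging above the worktop, fingers seen edge-on at about (205,190), and the mill standing at (225,330). Joint 6 ran into its 180° limit, which stopped the move and left a 2.9° tilt. I'll turn back the other way, since a half turn is equivalent, and look at the finger profile halfway.

Request:
carry_out:
  moves: [0, 0, 0, -10, 0, 0, 0, -20, 0, 0, 0, -30, 0, 0, 0, -40, 0, 0, 0, -50, 0, 0, 0, -60, 0, 0, 0, -70, 0, 0, 0, -80, 0, 0, 0, -85, 0, 0, 0, -85, 0, 0, 0, -85]

```text
time: 4.28
tool_pos: [0.5059, 0.0945, 0.2315]
tcp_rot: [-179.6, -2.9, 93.7]
force: [-0.0, -0.1, 0.8]
opening: 0.0851
finger_force: 0.0
```

```bash
python3 - <<'E'
from h import *
s=observe();print(s['time'],s['qpos'],s['tool_pos'],s['tcp_rot'])
p,d=camera("side");np.save("side2.npy",d);cv2.imwrite("pics/side2.png",cv2.resize(p[:150,120:270],None,fx=4,fy=4))
C=cloud("side",d)[:150,120:280].reshape(-1,3);q=C[(abs(C[:,1]-s['tool_pos'][1])<.06)&(C[:,2]<.5)&(C[:,2]>.2)]
for z in np.arange(.2,.44,.01):
    r=q[abs(q[:,2]-z)<.005]
    if len(r):print(round(z-s['tool_pos'][2],3),np.round((r.min(0)-s['tool_pos'])*1000),np.round((r.max(0)-s['tool_pos'])*1000),len(r))
E
```

```text
4.275 [ 8.79862823 14.0256251   0.33035762 76.42516279  2.90997087 95.06618817] [0.50587189 0.09451348 0.23148536] [-179.6227001    -2.88793816   93.7198704 ]
0.019 [-56. -16.  14.] [54.  1. 24.] 41
0.029 [-56. -16.  24.] [55. -0. 33.] 68
0.039 [-56. -19.  34.] [55.  6. 43.] 74
0.049 [-56. -18.  44.] [56.  9. 53.] 75
0.059 [-72. -22.  54.] [72. -3. 63.] 124
0.069 [-73. -23.  64.] [73.  8. 73.] 203
0.079 [-72. -25.  74.] [73. 15. 84.] 279
0.089 [-71. -25.  84.] [72. 13. 93.] 260
0.099 [-70. -28.  94.] [ 70.  -2. 103.] 302
0.109 [-68. -28. 104.] [ 69.  -3. 113.] 398
0.119 [-65. -24. 114.] [ 67.   9. 123.] 291
0.129 [-37. -47. 124.] [ 37.  -7. 133.] 168
0.139 [-36. -47. 134.] [ 37.  -7. 143.] 225
0.149 [-37. -47. 144.] [ 37. -11. 154.] 217
0.159 [-35. -48. 154.] [ 38.  -9. 163.] 231
0.169 [-36. -47. 164.] [ 37. -14. 173.] 239
0.179 [-36. -42. 174.] [ 34.  11. 183.] 206
0.189 [-40. -54. 184.] [ 43. -15. 193.] 247
0.199 [-43. -59. 194.] [ 46. -11. 203.] 285
```

View pics/side2.png

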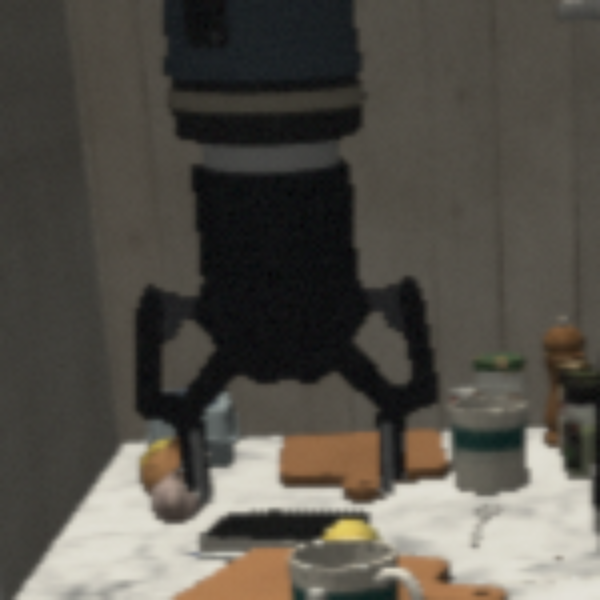

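Seen across its closing line, the gripper's knuckles bulge about 17 mm beyond the fingertips at 60–120 mm height. A vertical hand would therefore really hit the mill, so a lean is needed. Joint 6 at its +180° end leaned the tips toward +y, so the −180° end should lean them toward −y, which is the push direction. I'll move left and wind joint 6 to that end.

Request:
carry_out:
  moves: [2.6, 0, 0, -10, 5.2, 0, 0, -20, 7.8, 0, 0, -30, 10.4, 0, 0, -40, 13, 0, 0, -50, 15.6, 0, 0, -60, 18.2, 0, 0, -70, 20.8, 0, 0, -80, 23.4, 0.5, 0, -90, 26, 0.7, 0, -100, 26, 0.7, 0, -110, 26, 0.7, 0, -120, 26, 0.7, 0, -130, 26, 0.7, 0, -140, 26, 0.7, 0, -150, 26, 0.7, 0, -160, 26, 0.7, 0, -170, 26, 0.7, 0, -180, 26, 0.7, 0, -190, 26, 0.7, 0, -200]

```text
time: 6.82
tool_pos: [0.4955, 0.3541, 0.2444]
tcp_rot: [-179.4, 2.8, -65.9]
force: [0.7, 0.2, -0.6]
opening: 0.0855
finger_force: 0.0
```

Request:
carry_out:
  moves: [0, 0, 0, -10, 0, 0, 0, -20, 0, 0, 0, -30, 0, 0, 0, -40, 0, 0, 0, -50, 0, 0, 0, -60, 0, 0, 0, -70, 0, 0, 0, -80, 0, 0, 0, -90, 0, 0, 0, -100, 0, 0, 0, -110, 0, 0, 0, -120, 0, 0, 0, -130, 0, 0, 0, -140, 0, 0, 0, -140]

```text
time: 8.7
tool_pos: [0.3945, 0.4381, 0.2445]
tcp_rot: [173.7, -1.3, 51.3]
force: [-0.1, -0.1, -0.3]
opening: 0.0855
finger_force: 0.0
```

```bash
python3 - <<'E'
from h import *
s=observe();print(s['time'],s['qpos'],s['tool_pos'],s['tcp_rot'])
E
```

```text
8.7 [  51.39055719   21.72207656   12.54494507   79.54603425   -6.33852576
 -179.86648211] [0.39447788 0.43814941 0.24450265] [173.66444907  -1.29157154  51.25782178]
```

Joint 6 at −180° does lean the tips the right way, with joint 5 now at −6.3°. I'll build the lean further by shifting back to the right with the turn held against the stop.

Request:
carry_out:
  moves: [-2, 3, 0, 0, -4, 6, 0, 0, -6, 9, 0, 0, -8, 12, 0, 0, -10, 15, 0, 0, -12, 18, 0, 0, -14, 21, 0, 0, -16, 24, 0, 0, -18, 27, 0, 0, -20, 29, 0, 0, -20, 29, 0, 0, -20, 29, 0, 0]

```text
time: 10.2
tool_pos: [0.3303, 0.2805, 0.2697]
tcp_rot: [170.8, -1.2, 46.9]
force: [-0.3, -0.9, -1.1]
opening: 0.0855
finger_force: 0.0
```

```bash
python3 - <<'E'
from h import *
from scipy.spatial.transform import Rotation as R
s=observe();print(s['time'],s['qpos'],s['tool_pos'],s['tcp_rot']);print(R.from_euler('xyz',s['tcp_rot'],degrees=True).as_matrix())
E
```

```text
10.2 [  47.00004749    2.6523369    -8.09053833   78.0630932    -9.16818843
 -179.94380969] [0.33029801 0.28046916 0.26968951] [170.83297211  -1.20298399  46.94456278]
[[ 0.6825552   0.7190777   0.13055903]
 [ 0.73053243 -0.67643018 -0.09361934]
 [ 0.02099449  0.15927798 -0.98701052]]
```

Request:
carry_out:
  moves: [-1, 3.1, 0.7, 8, -2, 6.2, 1.4, 16, -3, 9.3, 2, 24, -4, 12.4, 2.7, 32, -5, 15.5, 3.4, 40, -6, 18.6, 4, 48, -7, 21.7, 4.7, 52, -8, 24.8, 5.4, 52, -8.9, 28, 6, 52, -8.9, 30.8, 6.8, 52, -8.9, 30.8, 6.8, 52]

```text
time: 11.58
tool_pos: [0.5008, -0.0001, 0.2491]
tcp_rot: [175.3, -7.9, -4.9]
force: [-0.6, -0.4, -0.3]
opening: 0.0854
finger_force: 0.0
```

```bash
cat > st.py <<'E'
from h import *
from scipy.spatial.transform import Rotation as R
s=observe();print(s['time'],s['qpos'].round(1) if hasattr(s['qpos'],'round') else s['qpos'],s['tool_pos'],s['tcp_rot']);print(R.from_euler('xyz',s['tcp_rot'],degrees=True).as_matrix().round(3))
E
python3 st.py
```

```text
11.575 [   3.7    5.4   -8.2   69.3   -5.9 -171.4] [ 5.00774448e-01 -1.20529554e-04  2.49095587e-01] [175.2553218   -7.90935397  -4.94152465]
[[ 0.987 -0.097  0.129]
 [-0.085 -0.992 -0.094]
 [ 0.138  0.082 -0.987]]
```

Request:
carry_out:
  moves: [0, 0, 0, -10, 0, 4, 0, -20, 0, 8, 0, -30, 0, 12, 0, -40, 0, 16, 0, -50, 0, 20, 0, -50, 0, 24, 0, -50, 0, 28, 0, -50, 0, 30, 0, -50, 0, 30, 0, -50]

```text
time: 12.82
tool_pos: [0.2567, 0.1411, 0.2673]
tcp_rot: [167.7, -1.5, 42.0]
force: [0.0, -0.4, 0.7]
opening: 0.0853
finger_force: 0.0
```

```bash
python3 st.py
```

```text
12.825 [  42.1  -14.9  -24.2   79.3  -12.3 -179.9] [0.25670784 0.14109231 0.26729565] [167.70453699  -1.46141989  41.97235515]
[[ 0.743  0.649  0.161]
 [ 0.669 -0.73  -0.142]
 [ 0.026  0.213 -0.977]]
```

Request:
carry_out:
  moves: [-1.9, 4.1, 0.9, 10, -3.8, 8.2, 1.9, 20, -5.7, 12.3, 2.8, 30, -7.6, 16.4, 3.7, 40, -9.5, 20.5, 4.6, 50, -11.3, 24.6, 5.6, 60, -13.2, 28.7, 6.5, 70, -15.1, 32.8, 7.4, 80, -17, 36.9, 8.4, 90, -18.9, 41.4, 9.3, 92, -18.9, 41.4, 9.3, 92]

```text
time: 14.2
tool_pos: [0.4006, -0.3031, 0.2596]
tcp_rot: [-178.1, -12.2, -50.7]
force: [-0.8, 0.6, -0.6]
opening: 0.0854
finger_force: 0.0
```

Request:
carry_out:
  moves: [0, 0, 0, -10, 0, 0, 0, -20, 0, 0, 0, -30, 0, 0, 0, -40, 0, 0, 0, -50, 0, 0, 0, -60, 0, 0, 0, -70, 0, 0, 0, -70]

```text
time: 15.2
tool_pos: [0.4194, -0.1144, 0.2609]
tcp_rot: [161.9, -6.3, -2.3]
force: [0.5, 0.3, -0.1]
opening: 0.0854
finger_force: 0.0
```

```bash
python3 st.py
```

```text
15.2 [  -2.2   -2.6  -16.7   69.6  -18.1 -179.9] [ 0.41940949 -0.11444272  0.26091583] [161.87895734  -6.34334342  -2.29594348]
[[ 0.993 -0.072  0.092]
 [-0.04  -0.948 -0.315]
 [ 0.11   0.309 -0.945]]
```

The lean is now about 19°, nearly straight along −y. One more such cycle should give the clearance that the gripper body needs past the mill's head.

Request:
carry_out:
  moves: [-0.2, 3.6, 1.2, 10, -0.5, 7.2, 2.3, 20, -0.7, 10.8, 3.5, 30, -1, 14.4, 4.6, 40, -1.2, 18, 5.8, 49, -1.2, 18, 5.8, 49]

```text
time: 15.95
tool_pos: [0.399, -0.3053, 0.2602]
tcp_rot: [172.9, -17.8, -51.6]
force: [-0.2, 0.9, -0.1]
opening: 0.0851
finger_force: 0.0
```

Request:
carry_out:
  moves: [0, 0, 0, -10, 0, 0, 0, -20, 0, 0, 0, -30, 0, 0, 0, -40, 0, 0, 0, -50, 0, 0, 0, -60, 0, 0, 0, -70, 0, 0, 0, -70]

```text
time: 16.95
tool_pos: [0.4054, -0.1369, 0.2611]
tcp_rot: [153.4, -0.4, 0.6]
force: [0.7, 0.2, -0.6]
opening: 0.0855
finger_force: 0.0
```

```bash
python3 st.py
```

```text
16.95 [   0.6    0.6  -15.6   73.4  -26.6 -180. ] [ 0.40543842 -0.13694764  0.26108724] [153.43547897  -0.38024692   0.55333063]
[[ 1.     0.006  0.01 ]
 [ 0.01  -0.894 -0.447]
 [ 0.007  0.447 -0.894]]
```

The lean is now 26.6°, along −y. Next I turn the hand a quarter turn about its own axis so that both fingertips face the mill side by side, carry it over to behind the mill, and set a 4 cm opening to cradle the foot.

Request:
carry_out:
  moves: [0.9, -3.9, -1.8, 9, 1.9, -7.9, -3.7, 18, 2.9, -11.8, -5.5, 27, 3.9, -15.8, -7.4, 36, 4.9, -19.7, -9.2, 45, 5.8, -23.7, -11, 54, 6.8, -27.6, -12.9, 63, 7.8, -31.6, -14.7, 72, 8.7, -35.5, -16.6, 81, 9.7, -39.5, -18.4, 86.5, 9.7, -39.5, -18.4, 86.5, 9.7, -39.5, -18.4, 86.5]
  hand: 4.0

```text
time: 18.45
tool_pos: [0.5006, 0.2974, 0.2504]
tcp_rot: [178.8, -26.5, -85.9]
force: [-0.6, 0.0, 0.2]
opening: 0.0397
finger_force: 0.0
```

```bash
python3 st.py; python3 - <<'E'
from h import *
s=observe()
p,d=camera("side");cv2.imwrite("pics/side3.png",p[:300,100:360])
C=cloud("side",d)[:200,120:300].reshape(-1,3);q=C[(abs(C[:,1]-s['tool_pos'][1])<.05)&(C[:,2]>.2)&(C[:,2]<.3)];print("lowest finger",q[q[:,2].argmin()]-s['tool_pos'])
for z in np.arange(.23,.3,.01):
    r=q[abs(q[:,2]-z)<.005]
    if len(r):print(round(z-s['tool_pos'][2],3),np.round((r.min(0)-s['tool_pos'])*1000),np.round((r.max(0)-s['tool_pos'])*1000),len(r))
E
```

```text
18.45 [ 41.4  39.7  37.  105.2 -20.  -49.2] [0.50055933 0.29737544 0.25038492] [178.75499728 -26.52937008 -85.92496027]
[[ 0.064 -0.998  0.01 ]
 [-0.892 -0.061 -0.447]
 [ 0.447  0.019 -0.894]]
lowest finger [ 0.02322152  0.00906011 -0.00044055]
-0.0 [-28.  -2.  -0.] [24.  9.  4.] 7
0.01 [-35. -11.   5.] [32.  9. 14.] 39
0.02 [-34.  -8.  15.] [32.  9. 25.] 51
0.03 [-33.  -3.  25.] [32. 26. 34.] 57
0.04 [-53.   3.  35.] [48. 36. 45.] 74
```

View pics/side3.png

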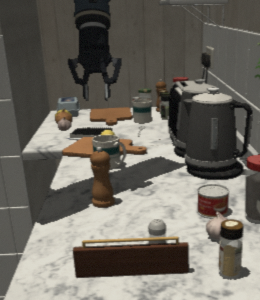

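The picture shows the two fingertips side by side above and behind the mill at (85–110, 90), spread evenly with the front corner about 8 mm above the TCP. The mill is untouched at (102,180). Now I lower the hand behind the mill.

Request:
carry_out:
  moves: [-1.1, 0, 2.2, 0, -2.2, 0, 4.4, 0, -3.3, -0.1, 6.6, 0, -4.4, -0.1, 8.8, 0, -5.5, -0.1, 11, 0, -6.6, -0.1, 13.2, 0, -7.7, -0.1, 15.4, 0, -8.8, -0.2, 17.6, 0, -9.8, -0.2, 19.6, 0, -10.4, -0.2, 20.8, 0, -10.7, -0.2, 21.5, 0, -10.9, -0.2, 21.8, 0, -10.9, -0.2, 21.8, 0]

```text
time: 20.12
tool_pos: [0.4991, 0.2972, 0.0068]
tcp_rot: [178.8, -26.5, -86.1]
force: [-0.1, -0.1, 0.3]
opening: 0.04
finger_force: 0.0
```

```bash
python3 st.py; python3 - <<'E'
from h import *
for n in("side","top"):
    p,d=camera(n);np.save(n+"4.npy",d);cv2.imwrite(f"pics/{n}4.png",p)
    b=cloud(n,d);b=b[(abs(b[...,0]-.5)<.06)&(b[...,1]>.15)&(b[...,1]<.27)]
    for lo,hi in((.004,.02),(.112,.137)):
        q=b[(b[:,2]>lo)&(b[:,2]<hi)]
        if len(q)>10: print(n,lo,len(q),q.min(0),q.max(0),circ(q))
a=cv2.imread("pics/side4.png")[60:260,120:280];b=cv2.imread("pics/top4.png")[160:290,180:380]
b=cv2.resize(b,(400,260));a=cv2.resize(a,(320,400));c=np.zeros((400,720,3),np.uint8);c[:,:320]=a;c[:260,320:]=b;cv2.imwrite("pics/c4.png",c)
E
```

```text
20.125 [ 41.4  44.8  10.5  73.6 -19.9 -49. ] [0.49908281 0.29718467 0.00676629] [178.82987587 -26.48768804 -86.11767836]
[[ 0.061 -0.998  0.01 ]
 [-0.893 -0.059 -0.446]
 [ 0.446  0.018 -0.895]]
side 0.004 146 [0.47177209 0.20499068 0.00407141] [0.52852686 0.24006261 0.01959507] (array([0.50077792, 0.23383357]), np.float64(0.02615637636523753))
side 0.112 206 [0.47600339 0.21095204 0.11209036] [0.52484889 0.2403598  0.13696151] (array([0.50039866, 0.23300686]), np.float64(0.018861748426247292))
top 0.004 39 [0.44034386 0.15157323 0.00400688] [0.55472668 0.26896613 0.01651408] (array([0.49542839, 0.21120324]), np.float64(0.044054026021744))
top 0.112 249 [0.4779411  0.21150321 0.11866001] [0.5266638  0.26087375 0.13696364] (array([0.50264318, 0.23624316]), np.float64(0.01950163608744196))
```

View pics/c4.png

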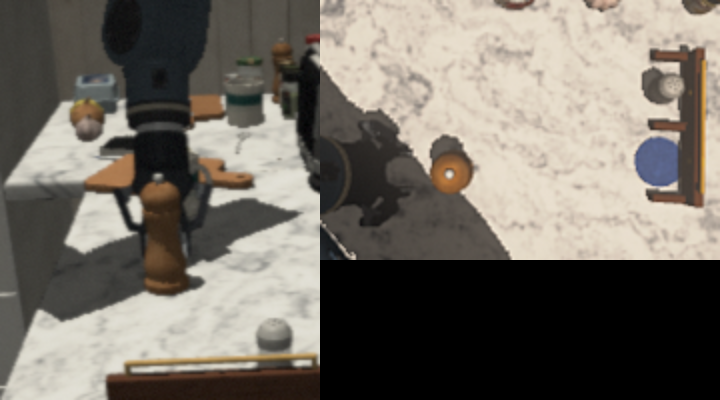

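Refined mill position is (0.502, 0.235), from both views. The composite shows the hand low behind the mill and centred on it, leaning back with a gap to the head. Now a slow push, first 10 cm.

Request:
carry_out:
  moves: [0.45, 0, 0.22, 0, 0.9, 0, 0.45, 0, 1.34, 0, 0.67, 0, 1.79, 0, 0.89, 0, 2.24, 0, 1.12, 0, 2.5, 0, 1.25, 0, 2.77, 0, 1.38, 0, 3.04, 0, 1.52, 0, 3.4, 0, 1.7, 0, 3.76, 0, 1.87, 0, 4.2, 0, 2.1, 0, 4.65, 0, 2.32, 0, 5.2, 0, 2.59, 0, 5.7, 0, 2.84, 0, 6.3, 0, 3.14, 0, 6.9, 0, 3.44, 0, 7.5, 0, 3.74, 0, 8.1, 0, 4.04, 0, 8.6, 0, 4.29, 0, 8.95, 0, 4.46, 0]

```text
time: 22.72
tool_pos: [0.5048, 0.1968, 0.0065]
tcp_rot: [178.8, -26.5, -86.1]
force: [-0.1, 1.2, -1.1]
opening: 0.0401
finger_force: 0.6
```

```bash
cat > m.py <<'E'
from st import *
import sys
cy=s['tool_pos'][1]-.029
for n in("side","top"):
    p,d=camera(n);cv2.imwrite(f"pics/{n}_{sys.argv[1]}.png",p)
    b=cloud(n,d);b=b[(abs(b[...,0]-.51)<.06)&(b[...,1]>cy-.05)&(b[...,1]<cy+.06)]
    q=b[(b[:,2]>.113)&(b[:,2]<.137)];q=q[q[:,1]<q[:,1].min()+.05]
    print(n,"mill from head",(q[:,0].min()+q[:,0].max())/2,q[:,1].min()+.025,"zmax",b[b[:,2]<.17][:,2].max())
    q=b[(b[:,2]>.006)&(b[:,2]<.02)&(b[:,1]<cy)]
    if n=="side" and len(q):print("foot",(q[:,0].min()+q[:,0].max())/2,q[:,1].min()+.029)
print("force",s['force'],s['finger_force'])
E
python3 m.py 5
```

```text
22.725 [ 33.9  37.9  -2.4  64.9 -22.1 -56.7] [0.50481598 0.19684097 0.00646215] [178.80520998 -26.50561997 -86.11975836]
[[ 0.061 -0.998  0.009]
 [-0.893 -0.058 -0.447]
 [ 0.446  0.019 -0.895]]
side mill from head 0.5051299367139431 0.1685685111581939 zmax 0.15643592635835352
foot 0.5055400076177348 0.16613701171319337
top mill from head 0.5064205068816047 0.17028824586337543 zmax 0.1538911317678816
force [-0.06763849  1.18904595 -1.09384912] 0.5981777113993303
```

The mill is upright at about (0.506, 0.169), cradled, with about 1 N of force. I continue 15 cm to just before the bay's mouth.

Request:
carry_out:
  moves: [0.3, 0, 0.15, 0, 0.8, 0, 0.4, 0, 1.5, 0, 0.75, 0, 2.3, 0, 1.15, 0, 3.1, 0, 1.54, 0, 3.9, 0, 1.94, 0, 4.7, 0, 2.34, 0, 5.5, -0.1, 2.74, 0, 6.3, -0.1, 3.14, 0, 7.1, -0.1, 3.54, 0, 7.9, -0.1, 3.94, 0, 8.7, -0.1, 4.34, 0, 9.5, -0.1, 4.73, 0, 10.3, -0.1, 5.13, 0, 11.1, -0.1, 5.53, 0, 11.9, -0.1, 5.93, 0, 12.5, -0.1, 6.23, 0, 13, -0.1, 6.48, 0, 13.3, -0.1, 6.63, 0, 13.4, -0.1, 6.7, 0]

```text
time: 25.32
tool_pos: [0.5146, 0.0477, 0.0063]
tcp_rot: [178.8, -26.5, -86.1]
force: [0.0, 2.1, 2.2]
opening: 0.0401
finger_force: 1.1
```

```bash
python3 m.py 6; python3 - <<'E'
from h import *
p=cv2.imread("pics/top_6.png");e=cv2.fitEllipse(pad(p));print(e,ray("top",*e[0],0))
cv2.imwrite("pics/c6.png",cv2.resize(p[170:280,270:400],None,fx=5,fy=5))
E
```

```text
25.325 [ 20.2  30.5 -15.4  53.4 -25.  -71.3] [0.51462511 0.04766968 0.00632097] [178.81381785 -26.49653501 -86.11884552]
[[ 0.061 -0.998  0.01 ]
 [-0.893 -0.058 -0.446]
 [ 0.446  0.019 -0.895]]
side mill from head 0.5147482331870988 0.02055738874755595 zmax 0.15614156382345906
foot 0.5152495927423699 0.022507276094410254
top mill from head 0.5162459862297671 0.023619695131623104 zmax 0.1522777690720548
force [0.03485583 2.08175348 2.16295039] 1.1077350621053483
((349.433349609375, 240.47499084472656), (18.27655029296875, 24.7525691986084), 173.15908813476562) [ 0.52168863 -0.05407487  0.        ]
```

View pics/c6.png

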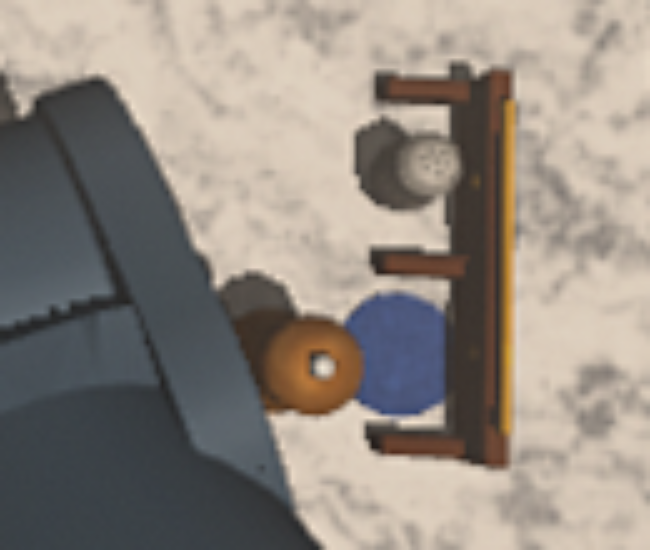

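The crop shows the mill head at (315,365), heading for the blue pad at (398,352), with its shadow beside it. The shaker at (430,165) is undisturbed. The pad's right edge is cut off by the board, so I'll refine its centre from its left edge and its row extent.

```bash
python3 - <<'E'
from h import *
p=cv2.imread("pics/top0.png");c=pad(p)
x,y,w,h=cv2.boundingRect(c);print(x,y,w,h)
q=c[:,0,:];W=np.array([ray("top",u,v,0)[:2] for u,v in q.astype(float)])
print("W",W.min(0),W.max(0));k=W[:,1]>-.06
print("circle fit left part",circ(W[k]))
C=cloud("top",np.load("top0.npy"));b=C[215:265,335:375].reshape(-1,3)
f=b[(b[:,2]>.01)&(b[:,2]<.055)&(b[:,1]<-.07)&(abs(b[:,0]-.52)<.03)];print("board front y",np.percentile(f[:,1],[5,50,95]))
S=cloud("side",np.load("side0.npy"));b=S[235:285,170:295].reshape(-1,3);f=b[(b[:,2]>.01)&(b[:,2]<.055)&(b[:,1]<-.05)];print("board back side view",np.median(f,0),f.min(0),f.max(0))
E
```

```text
338 229 20 24
W [ 0.48958303 -0.07557572] [ 0.55371926 -0.0219255 ]
circle fit left part (array([ 0.52109052, -0.0526668 ]), np.float64(0.031697489840400286))
board front y [-0.0848071  -0.08354728 -0.08236179]
board back side view [ 0.57012639 -0.09710304  0.03315281] [ 0.46287821 -0.10245156  0.01000313] [ 0.67338661 -0.05074225  0.05499768]
```

The pad centre is about (0.521, −0.051), consistent with the board front at −0.0835. The remaining travel is 7.2 cm, slowing down at the end.

Request:
carry_out:
  moves: [0.3, 0, 0.15, 0, 0.7, 0, 0.35, 0, 1.2, 0, 0.6, 0, 1.7, 0, 0.85, 0, 2.2, 0, 1.1, 0, 2.7, 0, 1.35, 0, 3.2, 0, 1.6, 0, 3.7, -0.1, 1.84, 0, 4.2, -0.1, 2.09, 0, 4.6, -0.1, 2.29, 0, 5, -0.1, 2.49, 0, 5.3, -0.1, 2.64, 0, 5.6, -0.1, 2.79, 0, 5.8, -0.1, 2.89, 0, 6, -0.1, 2.99, 0, 6.15, -0.1, 3.06, 0, 6.3, -0.1, 3.14, 0, 6.4, -0.1, 3.19, 0, 6.45, -0.1, 3.21, 0, 6.45, -0.1, 3.21, 0]

```text
time: 27.92
tool_pos: [0.5198, -0.0242, 0.0063]
tcp_rot: [178.8, -26.5, -86.1]
force: [-0.2, 0.8, 1.5]
opening: 0.0398
finger_force: 0.8
```

```bash
python3 m.py 7
```

```text
27.925 [ 12.7  28.1 -19.3  48.3 -26.  -79.6] [ 0.5197669  -0.02417401  0.00632366] [178.80539913 -26.50787092 -86.11293485]
[[ 0.061 -0.998  0.009]
 [-0.893 -0.058 -0.447]
 [ 0.446  0.019 -0.895]]
side mill from head 0.519999808021134 -0.05080210820283428 zmax 0.15537163225407097
foot 0.5160742288164979 -0.07021911004650142
top mill from head 0.5294121591902333 -0.0473644606500779 zmax 0.1346553524954297
force [-0.16879568  0.7558445   1.45697641] 0.8369508300421558
```

The mill is at about (0.520, −0.050), on the pad. I back the hand straight off, then up along its own axis.

Request:
carry_out:
  moves: [-0.2, 0, -0.1, 0, -0.5, 0, -0.25, 0, -1, 0, -0.5, 0, -1.8, 0, -0.9, 0, -2.7, 0, -1.35, 0, -3.6, 0, -1.8, 0, -4.5, 0, -2.2, 0, -5.4, 0, -2.7, 0, -6.3, 0, -3.6, 0, -6.3, 0, -6, 0, -6.3, 0, -9, 0, -6.3, 0, -12, 0, -6.3, 0, -15, 0, -6.3, 0, -18, 0, -6.3, 0, -20, 0, -6.3, 0, -20, 0]

```text
time: 30.02
tool_pos: [0.5146, 0.1225, 0.1582]
tcp_rot: [178.9, -26.5, -86.1]
force: [-0.5, -0.5, -0.7]
opening: 0.04
finger_force: 0.0
```

```bash
python3 - <<'E'
from h import *
s=observe();print(s['time'],s['tool_pos'],s['force'],s['finger_force'])
for n in("side","top"):
    p,d=camera(n);cv2.imwrite(f"pics/{n}8.png",p);b=cloud(n,d);b=b[(abs(b[...,0]-.52)<.05)&(abs(b[...,1]+.05)<.06)]
    q=b[(b[:,2]>.113)&(b[:,2]<.137)];print(n,(q.min(0)+q.max(0))/2,q.min(0),q.max(0))
a=cv2.imread("pics/side8.png")[80:300,130:370];b=cv2.imread("pics/top8.png")[120:290,220:400]
c=np.zeros((440,780,3),np.uint8);c[:,:420]=cv2.resize(a,(420,440));c[:340,420:]=cv2.resize(b,(360,340));cv2.imwrite("pics/c8.png",c)
E
```

```text
30.025 [0.51464179 0.12253859 0.1582266 ] [-0.51805151 -0.47467994 -0.73548242] 0.0
side [ 0.5200644  -0.06096285  0.12502095] [ 0.4953192  -0.07705235  0.1130606 ] [ 0.5448096  -0.04487334  0.1369813 ]
top [ 0.52165894 -0.04941724  0.12515978] [ 0.49711731 -0.0727724   0.11344256] [ 0.54620057 -0.02606207  0.136877  ]
```

View pics/c8.png

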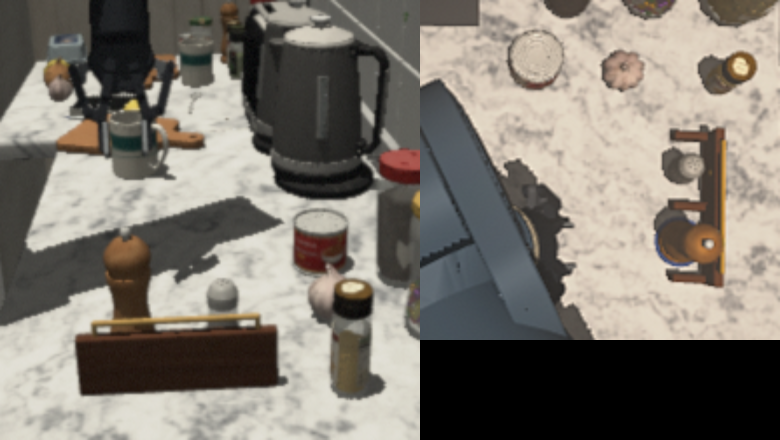

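The mill stands upright in the free bay at about (0.522, −0.050), ringed by the blue pad at (685,240) in the composite. The shaker at (690,165) and the other things are in place, and the hand is clear.

```bash
python3 -c "
from cell import *
print(job_done())"
```

```text
the job is handed in; nothing more can be done
None
```

The pepper mill stands upright on the blue felt pad in the free bay, about 1 to 2 mm from the pad's centre as measured by camera; the other things look undisturbed, the hand is clear, and the job is handed in at about 30 s (verdict not shown).

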